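# Slide the candlesticks back beside the pegboard

## Robot

A 6-joint arm with a two-finger parallel gripper is mounted at the origin on the work surface. World frame = base frame: x ahead of the robot, y to its left, z up, the work surface at z = 0. Lengths are in m, angles in rad, forces in N, time in s.
With the tool pointing down it reaches from about 0.35 to 0.975 m from the base axis. Payload 4.9 kg.
Tool frame: the origin (TCP) lies between the finger pads; the fingertips stand 14 mm ahead of it and the grasp point (between the pads) lies 5 mm behind it (manip.tcp_to_tips is the distance from the TCP to the fingertips, in m); z points along the fingers, y is the line along which they close (so a half turn about z gives the same grasp; the last joint's range is limited). The gripper opens to 85 mm and grips with 20 to 120 N. Pads are 22 mm wide; open, the fingers measure 114 mm over their backs; the gripper's body (76 mm by 85 mm) begins 54 mm behind the grasp point. The pads swing forward as they close: fully open they stand 13 mm farther back than shut.
Start: joints at [-1.279, 0.053, 1.613, -0, 1.476, -0.119], TCP at [0.25, -0.573, 0.245] pointing down, gripper open.
Joint ranges: [-3.01, 3.01], [-1.01, 2.22], [0.06, 2.58], [-1.02, 4.17], [0.09, 2.62], [-3.14, 3.14]. Speed limits (rad/s): [2.57, 2.57, 3.14, 3.14, 3.14, 3.14].

## Interface

Orientations are given as a unit quaternion [w, x, y, z].
In Python, from plant import manip gives the robot as it stands.
- The arm moves only by the tool servo_tool, never from a script. Its argument "moves" is a list that holds one entry, the list of rows, each a list of 7 numbers: the shift along the tool's x, y, z in mm, then the turn, a rotation vector about the tool's x, y, z in degrees, then the finger opening in mm, from 0 to 85.4. In form: [[[x, y, z, ax, ay, az, fingers], ...]]. A call has 1 to 12 rows; each row shifts and turns the commanded pose from where the row before left it, along the tool's axes as they then stand; what a row does not reach is not made up. A row lasts 1/8 s, in which the tool goes at most 62.5 mm and 10.7 degrees, less where a joint would pass 70% of its speed; a pose out of reach is approached as far as the arm can. A call with a gripper value outside its range is refused whole. The fingers move at their own pace and stop on an object; the grip force is fixed at half the most. Time passes only in rows, so rows that do not move let the fingers close. It gives the time, the measured TCP pose, the force, the opening and the grip force at its end, in the units of the state.
- manip.state(): the state, without advancing time (a new reading comes with each control period).
- manip.grab_frame(name): name is "side" or "top" or "wrist"; returns a dict with "image" (480x640x3 uint8, blue, green, red), "mtx" (3x3 intrinsics, pixels), "eye" and "rotation" of the camera in the world. Camera axes: x right, y down, z forward; pixel columns grow to the right and rows downward; lengths in m; the calibration is good to about 2 mm. The wrist camera is an equidistant fisheye: a pixel r from the principal point sees the ray r / f radians off the axis. A picture is of the moment at which its call begins. There is no depth.
- manip.job_done(): hands the job in; it is judged then, once.
The state is a dict: "time": time; "joint_pos": joint angles; "joint_vel": joint speeds; "joint_efforts": joint torques, N m; "tool_pos": TCP position; "tool_rot": TCP orientation; "contact_force": force on the tool from outside, world axes, zero at the start; "ft_torque": the same for the moment, N m; "gripper_width": opening from 0.0 (shut) to 1.0 (fully open); "grasp_force": force on a finger pad.
Only numpy, scipy, OpenCV 4.12 (cv2) and the standard library are available. Lean on these libraries where they do the work, as an engineer would, in place of code of your own. Each camera call takes 0.05 s, during which the arm holds its last target. There are 200 camera calls.

## Task

The pair of tall candlesticks has been left out in the middle of the ledge. Push them back to their places, one on each side of the key pegboard: slide each along the slate until it stands upright in the middle of the gap beside the panel, its foot up against the tiled step. They tip easily, so push low, on the foot; do not touch the stems or candles, and do not lift or tip the candlesticks. Leave everything else on the ledge where it is.

Things in the scene. Friction and masses are not known exactly. Their poses are not given: they have to be found in the camera images.
- candlestick_a: one of two identical loose brass candlesticks with white tapers, 286 mm tall, 0.3 to 0.65 kg. Foot: upright drum 56 mm in diameter, 30 mm high, a narrower shoulder above it to 40 mm. Origin: centre of the foot's underside, z up. Pushed higher than about 35 mm it may tip (friction 0.5 to 0.7). At the start one stands left (+y), one right, in either order, 80 to 170 mm short of its place.
- taper_a: the upper part of candlestick_a, fixed to its foot: stem 13 mm in diameter, cup 30 mm in diameter at 136 to 166 mm, taper 21 mm in diameter up to 278 mm, wick to 286 mm. Origin and axes as the candlestick's (centre of the foot's underside). Not to be touched.
- candlestick_b: one of two identical loose brass candlesticks with white tapers, 286 mm tall, 0.3 to 0.65 kg. Foot: upright drum 56 mm in diameter, 30 mm high, a narrower shoulder above it to 40 mm. Origin: centre of the foot's underside, z up. Pushed higher than about 35 mm it may tip (friction 0.5 to 0.7). At the start one stands left (+y), one right, in either order, 80 to 170 mm short of its place.
- taper_b: the upper part of candlestick_b, fixed to its foot: stem 13 mm in diameter, cup 30 mm in diameter at 136 to 166 mm, taper 21 mm in diameter up to 278 mm, wick to 286 mm. Origin and axes as the candlestick's (centre of the foot's underside). Not to be touched.
- step: fixed mosaic-tiled step along the far side of the ledge, 1360 mm long (y), 160 mm deep (x), 112 mm high. Origin: centre of its underside. Its tiled front is a plain upright face at x = -80 mm in its frame, looking to the robot; its cap does not overhang. A foot touching the tiles has its centre 108 mm from this origin in x.
- pegboard: fixed birch panel, 170 mm wide (y), 12 thick, 198 high, back to the step; pegs on its front reach 40 mm towards the robot, 100 mm and more up, with keys and a steel tag. Origin: centre of its underside, x away from the robot, +y left. On each side is a gap 130 mm wide to the next thing along the step; the middles of the gaps lie at y = +150 and -150 mm in its frame.
- chime: fixed chrome doorbell chime body, 120 mm wide (y), 56 mm deep, 165 mm high, back to the step; closes the outer side of one of the two gaps beside the pegboard (left or right). Origin: centre of its underside.
- letter_rack: fixed birch letter rack with letters, 120 mm wide (y), 56 mm deep, 130 mm high, back to the step; closes the outer side of the other gap. Origin: centre of its underside.
- tealight: loose clear glass tealight holder, 66 mm in diameter, 58 mm high, in front of the pegboard. Origin: centre of its underside. Bystander.
- whistle: loose lime plastic whistle lying flat, 54 by 24 mm, 19 mm high. Origin: centre of the underside of its round barrel; the mouthpiece points to its -x. Bystander.
- matchbox: loose matchbox lying flat, 54 mm (x) by 36 mm (y) by 15 mm. Origin: centre of its underside. Bystander (it and the whistle trade places).
- padlock: loose padlock lying flat, body 40 by 44 by 18 mm, shackle to its +x reaching 56 mm from the origin (centre of the underside of the body). Bystander.
- cat_dish: loose ceramic cat dish, 124 mm in diameter, 40 mm high. Origin: centre of its underside. Bystander.
- succulent: loose terracotta pot with a succulent, about 104 mm in diameter, 135 mm high. Origin: centre of its underside. Bystander (it and the cat dish trade places).
Mind the look-alikes: they are no part of the job. What is shaped like the pegboard but red is not meant.

How it is judged:
By the outcome, as a careful person would: the job done as asked, in the order asked, and still so for the second after the job is handed in, with the robot touching nothing.
It also fails if it takes over 56 s, if anything falls off the work surface, if the arm or the gripper's body presses on something with over 40 N, if the wrist force passes 120 N, or if a joint passes its speed limit or range.

## Working session

There is one attempt and no reset: what is moved stays moved. The work goes in short steps, Python scripts to look and compute and a tool call to move; the robot and the scene stay as the last step left them, time stands still between calls to the robot, and variables do not carry over. Pictures are saved under pics/ and viewed, at most 10 in all, crops included, and the job is handed in when it is done.

Besides the shell and the picture viewer there is one more tool, called after ">>>" as name(argument=value, ...) on one line, values as JSON. servo_tool: Moves the arm, as the interface text tells. Its arguments: {"type":"object","properties":{"moves":{"type":"array"}},"required":["moves"]}

```bash
mkdir -p pics; ls
cat > h.py <<'E'
import numpy as np, cv2
from plant import manip
def grab(n,f):
    d=manip.grab_frame(n); cv2.imwrite(f'pics/{f}.png',d['image']); np.savez(f'pics/{f}.npz',**{k:np.array(v) for k,v in d.items()}); return d
def load(f): return dict(np.load(f'pics/{f}.npz'))
def pix(d,u,v,z=0.):
    r=np.linalg.solve(d['mtx'],[u,v,1.]); r=d['rotation']@r; e=d['eye']; return (e+r*(z-e[2])/r[2]).round(4)
def proj(d,p):
    c=d['mtx']@(d['rotation'].T@(np.array(p)-d['eye'])); return (c[:2]/c[2]).round(1)
E
python3 - <<'E'
from h import *
for n in('top','side'):
    d=grab(n,n+'0'); print(d['eye'],d['rotation'],d['mtx'])
s=manip.state(); print(s)
E
```

```text
pics
[ 0.51659419 -0.01386016  0.89040914] [-0.01903191  0.70690133 -0.70670375  0.0223183 ] [[450.14317516   0.         320.30201019]
 [  0.         450.14317516 238.97925257]
 [  0.           0.           1.        ]]
[ 0.3772359  -0.58423762  0.68801376] [-0.37203948  0.91578029 -0.14095524  0.05535984] [[444.1091869    0.         315.66318189]
 [  0.         444.1091869  236.39189661]
 [  0.           0.           1.        ]]
{'time': 0.1, 'joint_pos': array([-1.27897347e+00,  5.33312785e-02,  1.61416712e+00,  2.40757325e-05,
        1.47601204e+00, -1.18984433e-01]), 'joint_vel': array([-1.44379202e-03, -1.74089791e-03, -2.51354871e-03,  1.64156934e-03,
       -1.69700753e-03,  3.81155630e-05]), 'joint_efforts': array([ 7.04326358e-04, -3.94907928e+01, -3.71363497e+01, -1.23771160e-04,
        3.93912080e-03, -2.54570483e-05]), 'tool_pos': array([ 0.249451  , -0.57246775,  0.24415464]), 'tool_rot': array([-9.56348094e-04,  9.78978521e-01,  2.03961116e-01, -7.08255886e-05]), 'contact_force': array([ 0.08944525, -0.40421455,  0.02195939]), 'ft_torque': array([ 0.00967234,  0.02359828, -0.05445229]), 'grasp_force': 0.0, 'gripper_width': 1.000208958409977}
```

View pics/top0.png

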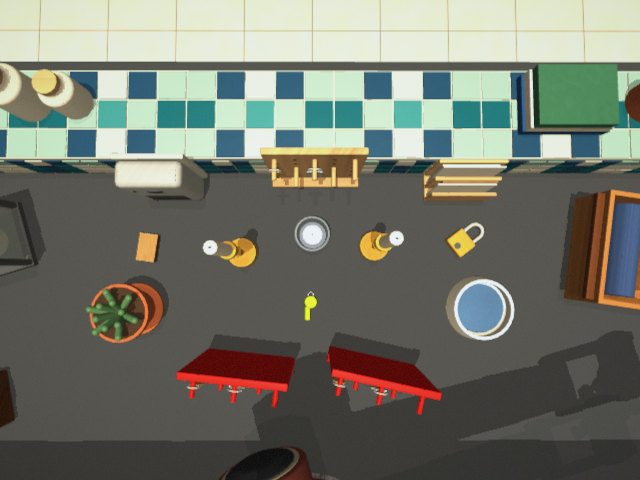

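View pics/side0.png

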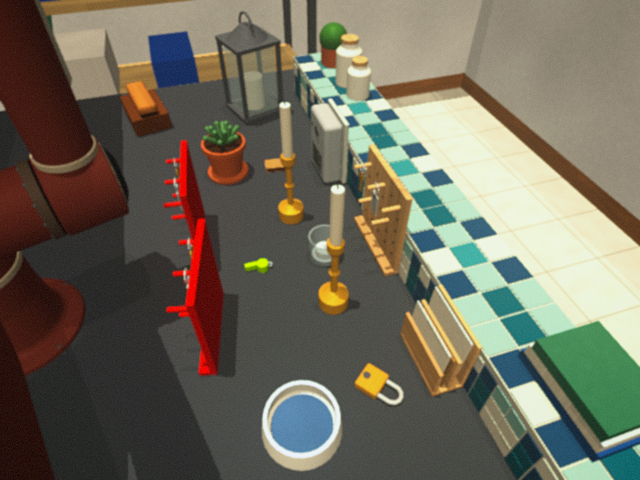

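Top view: the brass feet are at about (243,252) and (373,246), with tapers leaning outward from perspective at (210,247) and (396,238). The birch pegboard is at (315,170), chime (160,178), letter rack (462,180) and tealight (312,234). Two red panels, at (237,375) and (383,378), are the pegboard look-alikes. The calibrated rotation is a quaternion, so I'll convert it.

Candidates:
- **Candlesticks:** brass feet at (243,252) and (373,246). The padlock (464,240) is also brass-coloured and the bottles (60,95) are also tall, so neither is meant.
- **Pegboard:** the birch panel at (315,170), not the red ones.

```bash
cat >> h.py <<'E'
from scipy.spatial.transform import Rotation as R
def _q(d):
    q=np.array(d['rotation'])
    if q.ndim==1: d['rotation']=R.from_quat(np.r_[q[1:],q[0]]).as_matrix()
    return d
_g,_l=grab,load
grab=lambda n,f:_q(_g(n,f))
load=lambda f:_q(_l(f))
E
python3 - <<'E'
from h import *
d=load('top0');s=load('side0')
print(d['rotation'])
im=d['image']; c=cv2.resize(im[140:420,170:470],None,fx=2,fy=2,interpolation=cv2.INTER_CUBIC); cv2.imwrite('pics/c1.png',c)
for n,u,v,z in [('La',243,252,.03),('Ra',374,246,.03),('panL',261,150,.198),('panR',368,150,.198),('panbotL',272,188,0),('panbotR',358,188,0),('chimeTL',116,160,.165),('chTR',182,158,.165),('rackL',425,196,0),('rackR',498,196,0),('stepcap',400,157,.112),('stepcapL',230,157,.112),('tea',312,234,.058),('whis',310,302,.0),('redL',178,378,.198),('redL2',288,388,.198),('redLf',210,350,.198),('redLf2',296,357,.198),('redR',329,348,.198),('redR2',440,395,.198),('match',147,247,.015),('lock',464,240,.018)]: print(n,pix(d,u,v,z))
for n,u,v,z in [('La',291,208,.03),('Ra',333,292,.03)]: print(n,pix(s,u,v,z))
E
```

```text
[[ 1.43405311e-04 -9.98290121e-01  5.84535159e-02]
 [-9.99989161e-01 -4.15191703e-04 -4.63749723e-03]
 [ 4.65383709e-03 -5.84522173e-02 -9.98279360e-01]]
La [0.542  0.1298 0.03  ]
Ra [ 0.5536 -0.1206  0.03  ]
panL [0.696  0.0753 0.198 ]
panR [ 0.6962 -0.0915  0.198 ]
panbotL [0.6705 0.0783 0.    ]
panbotR [ 0.6707 -0.0932  0.    ]
chimeTL [0.6877 0.3153 0.165 ]
chTR [0.6911 0.2081 0.165 ]
rackL [ 0.6547 -0.2268  0.    ]
rackR [ 0.6548 -0.3727  0.    ]
stepcap [ 0.7061 -0.1571  0.112 ]
stepcapL [0.7058 0.1405 0.112 ]
tea [ 0.5746 -0.0023  0.058 ]
whis [0.4447 0.0022 0.    ]
redL [0.3466 0.198  0.198 ]
redL2 [0.3316 0.0317 0.198 ]
redLf [0.3883 0.1503 0.198 ]
redLf2 [0.3778 0.0198 0.198 ]
redR [ 0.3912 -0.0303  0.198 ]
redR2 [ 0.3209 -0.1981  0.198 ]
match [0.5521 0.3187 0.015 ]
lock [ 0.5658 -0.2973  0.018 ]
La [0.5408 0.1265 0.03  ]
Ra [ 0.5542 -0.1192  0.03  ]
```

View pics/c1.png

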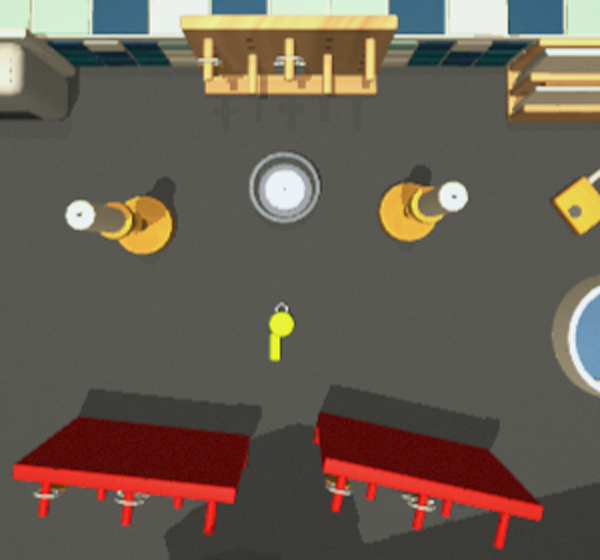

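Crop confirms the two brass candlesticks at (145,222) and (407,212), tealight at (285,187), whistle (280,330), and red decoys in front. I'll push with two part-open fingertips, which cradle the foot. The tool will be tilted back so its body clears the stem.

```bash
cat >> h.py <<'E'
def Rt(): 
    q=np.array(manip.state()['tool_rot']); return R.from_quat(np.r_[q[1:],q[0]])
def want(yaw,tilt): # tool x forward(+x at yaw 0), z down and forward by tilt
    t=np.radians(tilt); M=np.array([[np.cos(t),0,np.sin(t)],[0,-1,0],[np.sin(t),0,-np.cos(t)]])
    return R.from_euler('z',yaw,degrees=True)*R.from_matrix(M)
def rel(p,yaw,tilt):
    s=manip.state(); r=Rt()
    print('turn',np.degrees((r.inv()*want(yaw,tilt)).as_rotvec()).round(2),'shift now',(r.inv().apply(np.array(p)-s['tool_pos'])*1000).round(1),'shift after turn',(want(yaw,tilt).inv().apply(np.array(p)-s['tool_pos'])*1000).round(1))
E
python3 - <<'E'
from h import *
d=load('top0')
for u,v in [(210,350),(295,357),(328,347),(418,366)]: print(pix(d,u,v,0))
w=grab('wrist','w0'); s=manip.state()
print('cam in tool',Rt().inv().apply(w['eye']-s['tool_pos']).round(3), manip.tcp_to_tips)
rel([.46,-.12,.32],0,22)
E
```

```text
[0.3517 0.1972 0.    ]
[0.3381 0.0313 0.    ]
[ 0.3573 -0.0331  0.    ]
[ 0.3205 -0.2087  0.    ]
cam in tool [ 0.079 -0.    -0.128] 0.014
turn [-4.61 21.7  23.23] shift now [ 373.8 -330.9  -75.1] shift after turn [ 223.5 -452.6    8.7]
```

The wrist camera sits on tool +x, so I'll use the half-turned orientation to put it on the robot's side, away from the stems. First I turn and raise in free space.

>>> servo_tool(moves=[[[0,0,-8,0,0,-10,30],[0,0,-8,0,0,-10,30],[0,0,-8,0,0,-10,30],[0,0,-8,0,0,-10,30],[0,0,-8,0,0,-10,30],[0,0,-8,0,0,-10,30],[0,0,-8,0,0,-10,30],[0,0,-8,0,0,-10,30],[0,0,-8,0,0,-10,30],[0,0,-8,0,0,-10,30],[0,0,0,0,0,-10,30],[0,0,0,0,0,-10,30]]])

```text
time: 1.65
tool_pos: [0.2495, -0.5729, 0.3249]
tool_rot: [-0.0, 0.31, 0.951, 0.0]
contact_force: [0.4, -0.1, -0.4]
gripper_width: 0.353
grasp_force: 0.0
```

```bash
cat >> h.py <<'E'
_w=want
want=lambda yaw,tilt:_w(yaw,tilt)*R.from_euler('z',180,degrees=True)
E
python3 - <<'E'
from h import *
s=manip.state(); print(s['time'],s['tool_pos'],s['joint_pos'].round(2),s['gripper_width'],manip.tcp_to_tips)
rel([.48,-.11,.33],-16,0)
E
```

```text
1.65 [ 0.24953292 -0.57286379  0.32493715] [-1.28  0.02  1.52 -0.    1.61 -2.22] 0.3530799883156583 0.014
turn [ 2.000e-02 -3.000e-02 -2.013e+01] shift now [ 86.8 509.7  -4.9] shift after turn [-94.  508.5  -5.1]
```

>>> servo_tool(moves=[[[0,0,0,0,0,-10,30],[0,0,0,0,0,-10,30],[-10,51,0,0,0,0,30],[-10,51,0,0,0,0,30],[-10,51,0,0,0,0,30],[-10,51,0,0,0,0,30],[-10,51,0,0,0,0,30],[-10,51,0,0,0,0,30],[-10,51,0,0,0,0,30],[-10,51,0,0,0,0,30],[-7,50,0,0,0,0,30],[-7,50,0,0,0,0,30]]])

```text
time: 3.15
tool_pos: [0.484, -0.1108, 0.3251]
tool_rot: [-0.0, 0.143, 0.99, -0.0]
contact_force: [1.2, -0.0, -0.2]
gripper_width: 0.35
grasp_force: 0.0
```

>>> servo_tool(moves=[[[0,0,0,0,-5,0,30],[0,0,0,0,-5,0,30],[0,0,0,0,-5,0,30],[0,0,0,0,-5,0,30],[0,0,0,0,0,0,30]]])

```text
time: 3.78
tool_pos: [0.4828, -0.1121, 0.3247]
tool_rot: [0.171, 0.141, 0.975, -0.025]
contact_force: [0.2, -0.2, 0.1]
gripper_width: 0.351
grasp_force: 0.0
```

Run:
```python
from h import *
s=manip.state(); print(s['time'],s['tool_pos'],s['joint_pos'].round(2),s['gripper_width'])
u=np.array([np.cos(np.radians(-16)),np.sin(np.radians(-16))])
c=np.array([.554,-.120])
# TCP so fingertip front corner is 10 mm short of seated contact (23.6 mm behind centre)
back=23.6+11*np.cos(np.radians(20))+14*np.sin(np.radians(20))+10
p=c-u*back; z=.005+11*np.sin(np.radians(20))+14*np.cos(np.radians(20))/1000*1  if 0 else .005+.0038+.0132
p=c-u*back/1000
print(p,z); rel([*p,.33],-16,20); rel([*p,z],-16,20)
```

```text
3.775 [ 0.48278922 -0.11207057  0.32467552] [-0.4  -0.54  2.    0.04  1.33 -1.69] 0.3505936169129364
[ 0.50716262 -0.1065696 ] 0.022
turn [-0.16 -0.05 -0.44] shift now [-22.3  12.2   2.4] shift after turn [-22.4  12.    2.5]
turn [-0.16 -0.05 -0.44] shift now [ 82.7  12.2 292. ] shift after turn [ 82.9  12.  291.9]
```

>>> servo_tool(moves=[[[11,2,40,0,0,0,30],[11,2,40,0,0,0,30],[11,2,40,0,0,0,30],[11,2,40,0,0,0,30],[11,2,40,0,0,0,30],[11,2,40,0,0,0,30],[8,0,20,0,0,0,30],[0,0,0,0,0,0,30]]])

```text
time: 4.78
tool_pos: [0.5041, -0.1058, 0.0529]
tool_rot: [0.169, 0.141, 0.975, -0.024]
contact_force: [-0.3, 0.2, -0.2]
gripper_width: 0.35
grasp_force: 0.0
```

Run:
```python
from h import *
s=manip.state(); print(s['time'],s['tool_pos'],s['contact_force'])
rel([.507,-.1065,.022],-16,20)
d=grab('side','s1'); t=grab('top','t1')
cv2.imwrite('pics/m1.png',np.hstack([cv2.resize(d['image'][120:400,150:450],(400,373)),cv2.resize(t['image'][140:420,250:550],(400,373))]))
```

```text
4.775 [ 0.50412529 -0.10584173  0.0529464 ] [-0.31944606  0.22904733 -0.18181813]
turn [-0.13 -0.38 -0.44] shift now [ 7.6  0.2 30.1] shift after turn [ 7.8  0.2 30.1]
```

View pics/m1.png

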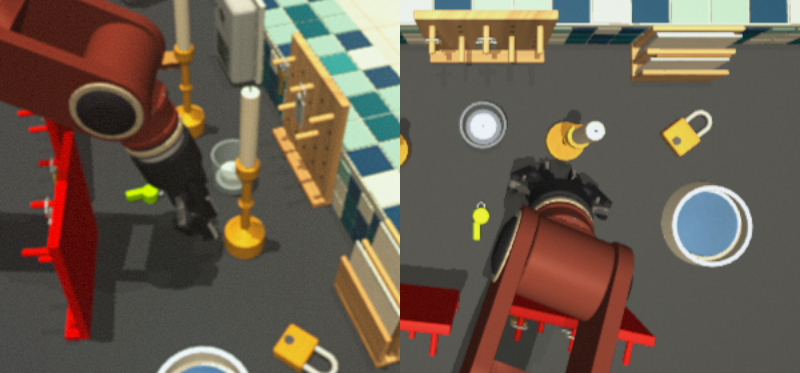

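View: left panel side crop, gripper (195,200) clear of the foot (245,238) and of the red panel; right panel top view, foot (568,145) straight ahead of the fingers. Lower and creep in.

>>> servo_tool(moves=[[[4,0,15,0,0,0,30],[4,0,15,0,0,0,30],[0,0,0,0,0,0,30],[-3.8,0,1.4,0,0,0,30],[-3.8,0,1.4,0,0,0,30],[-3.8,0,1.4,0,0,0,30],[-3.8,0,1.4,0,0,0,30],[0,0,0,0,0,0,30]]])

```text
time: 5.88
tool_pos: [0.5242, -0.1119, 0.0248]
tool_rot: [0.172, 0.141, 0.975, -0.025]
contact_force: [-1.2, 1.0, 1.1]
gripper_width: 0.352
grasp_force: 1.0
```

```bash
cat >> h.py <<'E'
def look(f,cs=(150,450),ct=(250,550)):
    s=manip.state(); print(s['time'],s['tool_pos'].round(4),s['contact_force'].round(2),s['ft_torque'].round(2))
    d=grab('side','s'+f); t=grab('top','t'+f)
    cv2.imwrite(f'pics/m{f}.png',np.hstack([cv2.resize(d['image'][100:380,cs[0]:cs[1]],(400,373)),cv2.resize(t['image'][140:420,ct[0]:ct[1]],(400,373))]))
def taper(t,lo,hi):
    # white taper top centre in top view between columns
    im=t['image']; hsv=cv2.cvtColor(im,cv2.COLOR_BGR2HSV); m=((hsv[...,1]<60)&(hsv[...,2]>190)).astype(np.uint8); m[:165]=0; m[300:]=0; m[:,:lo]=0; m[:,hi:]=0
    n,l,st,c=cv2.connectedComponentsWithStats(m)
    return [(st[i,4],c[i].round(1),pix(t,*c[i],.278)) for i in range(1,n) if st[i,4]>40]
E
python3 - <<'E'
from h import *
look('2'); print(taper(load('top0'),330,420),taper(load('t2'),330,420),taper(load('top0'),180,260))
E
```

```text
5.875 [ 0.5242 -0.1119  0.0248] [-1.16  1.03  1.12] [ 0.07  0.31 -0.  ]
[(np.int32(156), array([396.2, 237.6]), array([ 0.5544, -0.1202,  0.278 ]))] [(np.int32(154), array([397.5, 233.3]), array([ 0.5603, -0.1221,  0.278 ]))] [(np.int32(155), array([209.7, 247.1]), array([0.5414, 0.1337, 0.278 ]))]
```

Foot seated in the notch and sliding upright (taper moved with it, force ~1.6 N). Continue.

>>> servo_tool(moves=[[[-1.9,0,0.7,0,0,0,30],[-3.8,0,1.4,0,0,0,30],[-4.7,0,1.7,0,0,0,30],[-4.7,0,1.7,0,0,0,30],[-4.7,0,1.7,0,0,0,30],[-4.7,0,1.7,0,0,0,30],[-4.7,0,1.7,0,0,0,30],[-4.7,0,1.7,0,0,0,30],[-4.7,0,1.7,0,0,0,30],[-4.7,0,1.7,0,0,0,30],[-4.7,0,1.7,0,0,0,30],[-4.7,0,1.7,0,0,0,30]]])

```text
time: 7.48
tool_pos: [0.5779, -0.1278, 0.0247]
tool_rot: [0.172, 0.141, 0.975, -0.025]
contact_force: [-2.9, 0.9, 1.9]
gripper_width: 0.352
grasp_force: 1.9
```

>>> servo_tool(moves=[[[-4.7,0,1.7,0,0,0,30],[-4.7,0,1.7,0,0,0,30],[-4.7,0,1.7,0,0,0,30],[-4.7,0,1.7,0,0,0,30],[-4.7,0,1.7,0,0,0,30],[-4.7,0,1.7,0,0,0,30],[-4.7,0,1.7,0,0,0,30],[-3.8,0,1.4,0,0,0,30],[-2.8,0,1.0,0,0,0,30],[0,0,0,0,0,0,30]]])

```text
time: 8.72
tool_pos: [0.6182, -0.1397, 0.0249]
tool_rot: [0.172, 0.141, 0.975, -0.025]
contact_force: [-1.5, 0.7, -0.7]
gripper_width: 0.351
grasp_force: 0.9
```

Run:
```python
from h import *
look('3'); t=load('t3'); print(taper(t,330,470))
r=Rt().as_matrix(); print(r.round(3))
```

```text
8.725 [ 0.6182 -0.1397  0.0249] [-1.49  0.67 -0.7 ] [0.13 0.32 0.03]
[(np.int32(85), array([417. , 168.1]), array([ 0.6503, -0.1499,  0.278 ])), (np.int32(80), array([456.2, 166. ]), array([ 0.6533, -0.2039,  0.278 ])), (np.int32(63), array([453.7, 183.5]), array([ 0.6289, -0.2001,  0.278 ])), (np.int32(75), array([462.3, 291.1]), array([ 0.4818, -0.2092,  0.278 ]))]
[[-0.901  0.283  0.329]
 [ 0.266  0.959 -0.097]
 [-0.343  0.    -0.939]]
```

View pics/m3.png

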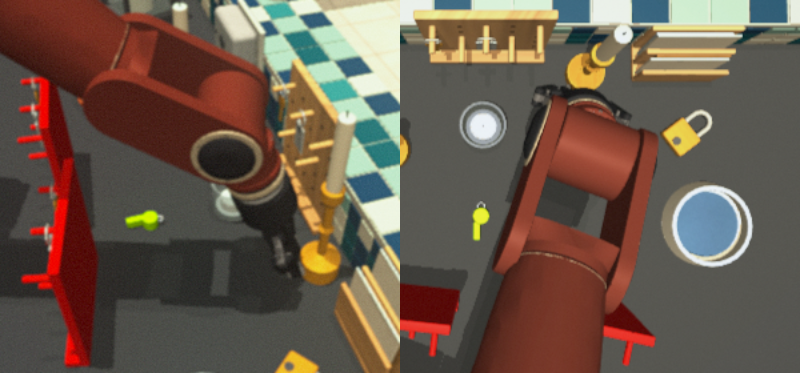

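View: side crop shows the right candlestick upright at (320,255); top crop shows the foot at (586,70), about 24 mm short of the tiles and in the gap. Final slow approach, watching force.

>>> servo_tool(moves=[[[-2.8,0,1,0,0,0,30],[-3.8,0,1.4,0,0,0,30],[-3.8,0,1.4,0,0,0,30],[-3.8,0,1.4,0,0,0,30],[-2.8,0,1,0,0,0,30],[-1.9,0,0.7,0,0,0,30],[-1,0,0.4,0,0,0,30]]])

```text
time: 9.7
tool_pos: [0.6378, -0.1455, 0.0245]
tool_rot: [0.171, 0.141, 0.975, -0.025]
contact_force: [-7.1, 2.2, 4.5]
gripper_width: 0.351
grasp_force: 3.7
```

```bash
sed -i 's/m\[:165\]=0/m[:145]=0/' h.py
python3 - <<'E'
from h import *
look('4'); t=load('t4'); print(taper(t,390,435))
E
```

```text
9.7 [ 0.6378 -0.1455  0.0245] [-7.1   2.22  4.55] [ 0.25  1.03 -0.04]
[(np.int32(437), array([409.5, 151.3]), array([ 0.6736, -0.1398,  0.278 ]))]
```

>>> servo_tool(moves=[[[-0.9,0,0.3,0,0,0,30],[-0.9,0,0.3,0,0,0,30],[0,0,0,0,0,0,30]]])

```text
time: 10.18
tool_pos: [0.6383, -0.1455, 0.0242]
tool_rot: [0.169, 0.141, 0.975, -0.024]
contact_force: [-12.1, 2.9, 8.3]
gripper_width: 0.352
grasp_force: 6.5
```

Run:
```python
from h import *
look('5',(200,500),(300,560));
```

```text
10.175 [ 0.6383 -0.1455  0.0242] [-12.05   2.87   8.25] [ 0.37  1.48 -0.04]
```

View pics/m5.png

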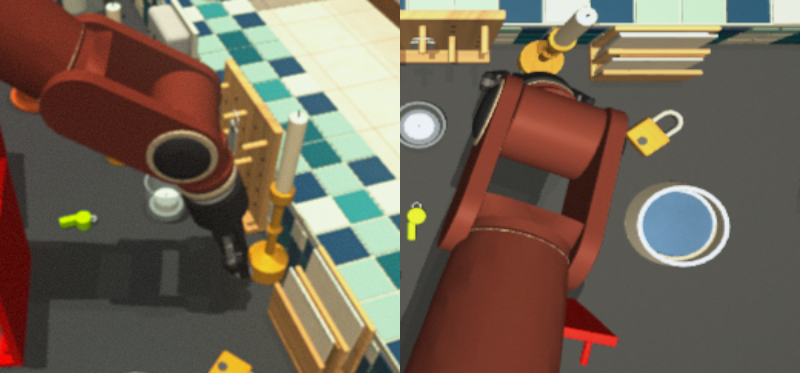

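Force rises with no motion, so the foot is against the tiles, at y about -0.156. Back off, then rise.

>>> servo_tool(moves=[[[3,0,-1.1,0,0,0,30],[6,0,-2.2,0,0,0,30],[12,0,-4.4,0,0,0,30],[20,0,-7,0,0,0,30],[-4,0,-40,0,0,0,30],[-14,0,-40,0,0,0,30],[-14,0,-40,0,0,0,30],[-14,0,-40,0,0,0,30],[-14,0,-40,0,0,0,30],[-14,0,-40,0,0,0,30],[-14,0,-40,0,0,0,30],[-14,0,-35,0,0,0,30]]])

```text
time: 11.78
tool_pos: [0.5864, -0.1303, 0.3574]
tool_rot: [0.173, 0.141, 0.974, -0.025]
contact_force: [0.2, -0.6, 0.6]
gripper_width: 0.352
grasp_force: 0.0
```

Run:
```python
from h import *
s=manip.state(); print(s['time'],s['tool_pos'],s['contact_force'])
c=np.array([.5412,.130]); yaw=5; u=np.array([np.cos(np.radians(yaw)),np.sin(np.radians(yaw))])
p=c-u*(.0375+.012); print(p)
rel([*p,.34],yaw,20); rel([*p,.0225],yaw,20)
t=grab('top','t6'); s=grab('side','s6')
cv2.imwrite('pics/m6.png',np.hstack([cv2.resize(s['image'][100:400,250:500],(400,480),interpolation=2),cv2.resize(t['image'][130:280,340:500],(400,375),interpolation=2)[:].copy() if 0 else cv2.resize(t['image'][130:280,340:465],(400,480),interpolation=2)]))
```

```text
11.775 [ 0.58643673 -0.13025783  0.35744712] [ 0.15034335 -0.60580438  0.61735468]
[0.49188836 0.12568579]
turn [ -7.36   0.11 -20.16] shift now [159.2 218.7 -39.7] shift after turn [ 73.5 263.2  -8.2]
turn [ -7.36   0.11 -20.16] shift now [268.4 218.7 258.4] shift after turn [182.1 263.2 290.2]
```

View pics/m6.png

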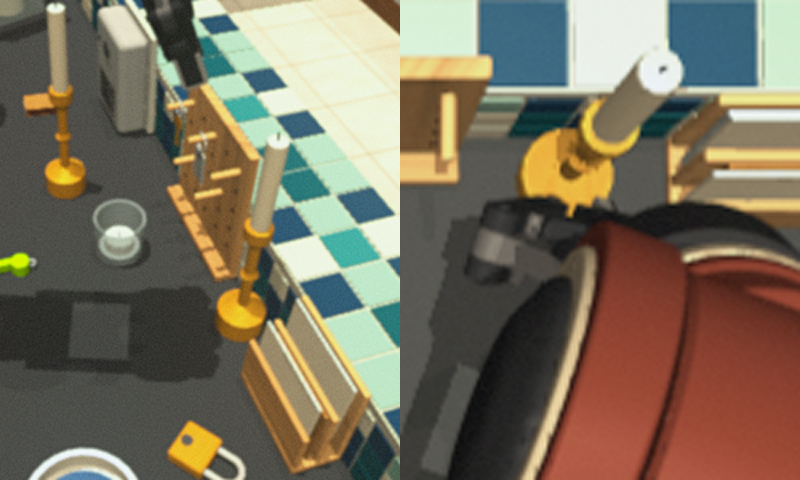

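The right candlestick stands upright (foot (241,315) in the side crop). Now to the left one.

>>> servo_tool(moves=[[[0,0,0,-3.6,0,-9.8,30],[0,0,0,-3.6,0,-9.8,30],[20,40,0,0,0,0,30],[20,40,0,0,0,0,30],[15,40,0,0,0,0,30],[10,40,0,0,0,0,30],[8,40,0,0,0,0,30],[0,40,0,0,0,0,30],[0,23,0,0,0,0,30],[0,0,0,0,0,0,30]]])

```text
time: 13.12
tool_pos: [0.4973, 0.1278, 0.3293]
tool_rot: [0.173, -0.039, 0.984, 0.007]
contact_force: [-0.1, 0.0, -0.6]
gripper_width: 0.355
grasp_force: 0.0
```

Run:
```python
from h import *
s=manip.state(); print(s['time'],s['tool_pos'],s['joint_pos'].round(2))
rel([.492,.1257,.0225],5,20)
t=load('t6'); print(pix(t,421.9,152.5,.278), pix(t,401,187,.04),pix(t,397,187,.03))
for p in [(.674,-.156,.03),(.674,-.156,.28)]: print(proj(t,p),proj(load('s6'),p))
```

```text
13.125 [0.49732127 0.12778829 0.32934805] [ 0.11 -0.48  1.96 -0.01  1.32 -1.54]
turn [-0.09 -0.07 -0.4 ] shift now [109.7  -1.9 286.6] shift after turn [110.1  -1.6 286.5]
[ 0.672  -0.1569  0.278 ] [ 0.6657 -0.1717  0.04  ] [ 0.6675 -0.1658  0.03  ]
[391.9 183.7] [401.  291.5]
[421.6 150.7] [424.4 185.9]
```

>>> servo_tool(moves=[[[16,0,40,0,0,0,30],[16,0,40,0,0,0,30],[16,0,40,0,0,0,30],[16,0,40,0,0,0,30],[15,-2,40,0,0,0,30],[15,0,40,0,0,0,30],[10,0,28,0,0,0,30],[5,0,16,0,0,0,30],[0,0,0,0,0,0,30]]])

```text
time: 14.25
tool_pos: [0.4912, 0.1233, 0.0243]
tool_rot: [0.171, -0.037, 0.984, 0.007]
contact_force: [0.1, 0.4, -0.0]
gripper_width: 0.349
grasp_force: 0.0
```

Run:
```python
from h import *
look('7',(150,450),(150,450)); print(taper(load('t7'),180,260)); rel([.504,.1265,.0225],5,20)
```

```text
14.25 [0.4912 0.1233 0.0243] [ 0.06  0.37 -0.02] [0.01 0.14 0.01]
[(np.int32(742), array([215.9, 151.8]), array([0.6727, 0.1271, 0.278 ])), (np.int32(155), array([209.7, 247.1]), array([0.5414, 0.1337, 0.278 ]))]
turn [-0.17  0.03 -0.61] shift now [-8.7  1.8  7.9] shift after turn [-8.7  1.7  7.9]
```

View pics/m7.png

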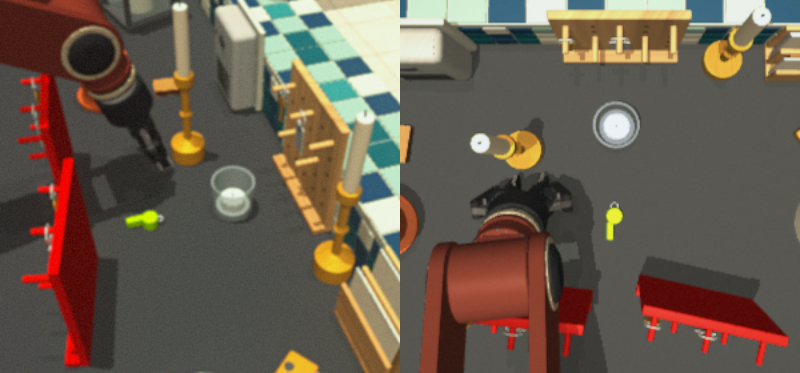

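The view shows the left foot at (522,148) in the top crop, directly ahead of the fingers, and the right candlestick in its gap at (722,57). Shift 4.5 mm left and push straight.

>>> servo_tool(moves=[[[0,4.5,1.5,0,0,0,30],[-3.8,0,1.4,0,0,0,30],[-3.8,0,1.4,0,0,0,30],[-2.8,0,1,0,0,0,30],[-1.9,0,0.7,0,0,0,30],[-1.9,0,0.7,0,0,0,30],[-1.9,0,0.7,0,0,0,30],[-1.9,0,0.7,0,0,0,30],[0,0,0,0,0,0,30]]])

```text
time: 15.48
tool_pos: [0.5125, 0.1303, 0.0251]
tool_rot: [0.174, -0.038, 0.984, 0.007]
contact_force: [-2.1, 0.7, 0.8]
gripper_width: 0.355
grasp_force: 1.3
```

Run:
```python
from h import *
s=manip.state(); print(s['tool_pos'],s['contact_force'],s['time'])
t=grab('top','t8'); print(taper(t,180,260)[-1]); rel([.6357,.139,.024],4.5,20)
```

```text
[0.51250633 0.13031757 0.02506426] [-2.13040699  0.69885934  0.77809773] 15.475
(np.int32(156), array([210.7, 240.8]), array([0.5499, 0.1325, 0.278 ]))
turn [ 0.02  0.01 -0.1 ] shift now [-115.7   -0.8   43.3] shift after turn [-115.7   -1.    43.3]
```

>>> servo_tool(moves=[[[-1.9,0,0.7,0,0,0,30],[-3.8,0,1.4,0,0,0,30],[-4.7,0,1.8,0,0,0,30],[-4.7,0,1.8,0,0,0,30],[-4.7,0,1.8,0,0,0,30],[-4.7,0,1.8,0,0,0,30],[-4.7,0,1.8,0,0,0,30],[-4.7,0,1.8,0,0,0,30],[-4.7,0,1.8,0,0,0,30],[-4.7,0,1.8,0,0,0,30],[-4.7,0,1.8,0,0,0,30],[-4.7,0,1.8,0,0,0,30]]])

```text
time: 17.02
tool_pos: [0.5691, 0.1349, 0.0245]
tool_rot: [0.174, -0.038, 0.984, 0.007]
contact_force: [-4.6, 0.1, 2.9]
gripper_width: 0.353
grasp_force: 2.6
```

>>> servo_tool(moves=[[[-4.7,0,1.7,0,0,0,30],[-4.7,0,1.7,0,0,0,30],[-4.7,0,1.7,0,0,0,30],[-4.7,0,1.7,0,0,0,30],[-4.7,0,1.7,0,0,0,30],[-4.7,0,1.7,0,0,0,30],[-3.8,0,1.4,0,0,0,30],[-3.8,0,1.4,0,0,0,30],[-1.9,0,0.7,0,0,0,30],[0,0,0,0,0,0,30]]])

```text
time: 18.27
tool_pos: [0.609, 0.1379, 0.0245]
tool_rot: [0.174, -0.038, 0.984, 0.007]
contact_force: [-2.7, -0.0, 2.2]
gripper_width: 0.348
grasp_force: 1.9
```

Run:
```python
from h import *
s=manip.state(); print(s['tool_pos'],s['contact_force'],s['time'])
t=grab('top','t9'); print(taper(t,180,260)); rel([.6357,.139,.024],4.5,20)
```

```text
[0.6089797  0.13790774 0.02447505] [-2.74817794 -0.03389344  2.23231363] 18.275
[(np.int32(742), array([215.9, 151.8]), array([0.6727, 0.1271, 0.278 ])), (np.int32(154), array([206.4, 171.1]), array([0.6458, 0.1397, 0.278 ]))]
turn [ 0.03  0.06 -0.1 ] shift now [-24.9  -1.    9.7] shift after turn [-24.9  -1.    9.6]
```

>>> servo_tool(moves=[[[-1.9,0,0.7,0,0,0,30],[-3.8,0,1.4,0,0,0,30],[-3.8,0,1.4,0,0,0,30],[-3.8,-0.5,1.4,0,0,0,30],[-3.8,-0.5,1.4,0,0,0,30],[-2.8,0,1,0,0,0,30],[-1.9,0,0.7,0,0,0,30],[-1.9,0,0.7,0,0,0,30],[-1,0,0.4,0,0,0,30],[0,0,0,0,0,0,30]]])

```text
time: 19.58
tool_pos: [0.635, 0.1389, 0.0243]
tool_rot: [0.174, -0.038, 0.984, 0.007]
contact_force: [-3.9, -0.8, 3.1]
gripper_width: 0.352
grasp_force: 2.5
```

>>> servo_tool(moves=[[[-1,0,0.4,0,0,0,30],[-0.9,0,0.3,0,0,0,30],[0,0,0,0,0,0,30]]])

```text
time: 19.95
tool_pos: [0.6365, 0.1391, 0.024]
tool_rot: [0.173, -0.038, 0.984, 0.007]
contact_force: [-6.2, -1.6, 4.9]
gripper_width: 0.354
grasp_force: 3.9
```

>>> servo_tool(moves=[[[-1,0,0.4,0,0,0,30],[-0.9,0,0.3,0,0,0,30],[0,0,0,0,0,0,30]]])

```text
time: 20.32
tool_pos: [0.6371, 0.1391, 0.0237]
tool_rot: [0.171, -0.038, 0.985, 0.007]
contact_force: [-14.8, -1.0, 9.7]
gripper_width: 0.348
grasp_force: 7.8
```

Stopped against the tiles (force up, motion stalled). Back off, rise, and clear the view.

>>> servo_tool(moves=[[[3,0,-1.1,0,0,0,30],[6,0,-2.2,0,0,0,30],[12,0,-4.4,0,0,0,30],[20,0,-7,0,0,0,30],[-4,0,-40,0,0,0,30],[-14,0,-40,0,0,0,30],[-14,0,-40,0,0,0,30],[-14,0,-40,0,0,0,30],[-14,0,-40,0,0,0,30],[-14,0,-40,0,0,0,30],[-14,0,-40,0,0,0,30],[-14,0,-35,0,0,0,30]]])

```text
time: 21.82
tool_pos: [0.5832, 0.1346, 0.3567]
tool_rot: [0.174, -0.038, 0.984, 0.007]
contact_force: [-0.3, 0.1, -0.5]
gripper_width: 0.354
grasp_force: 0.0
```

>>> servo_tool(moves=[[[40,-20,-14,0,0,0,30],[40,-20,-14,0,0,0,30],[40,-20,-14,0,0,0,30],[20,-20,-8,0,0,0,30],[0,0,0,0,0,0,30]]])

```text
time: 22.45
tool_pos: [0.4408, 0.0425, 0.3542]
tool_rot: [0.175, -0.037, 0.984, 0.007]
contact_force: [-0.1, -0.3, 0.5]
gripper_width: 0.35
grasp_force: 0.0
```

Run:
```python
from h import *
t=grab('top','t10'); s=grab('side','s10'); print(manip.state()['time'],manip.state()['tool_pos'])
print(taper(t,195,212),taper(t,412,432))
cv2.imwrite('pics/m10.png',np.vstack([cv2.resize(t['image'][130:280,140:480],(800,353),interpolation=2),cv2.resize(s['image'][80:330,140:480],(336,247),interpolation=2) if 0 else np.hstack([s['image'][80:327,150:470],np.zeros((247,480,3),np.uint8)])]))
```

```text
22.55 [0.4416399  0.04345309 0.35389563]
[(np.int32(228), array([202.8, 151.3]), array([0.6733, 0.1451, 0.278 ]))] [(np.int32(181), array([420.4, 151.3]), array([ 0.6737, -0.1549,  0.278 ]))]
```

View pics/m10.png

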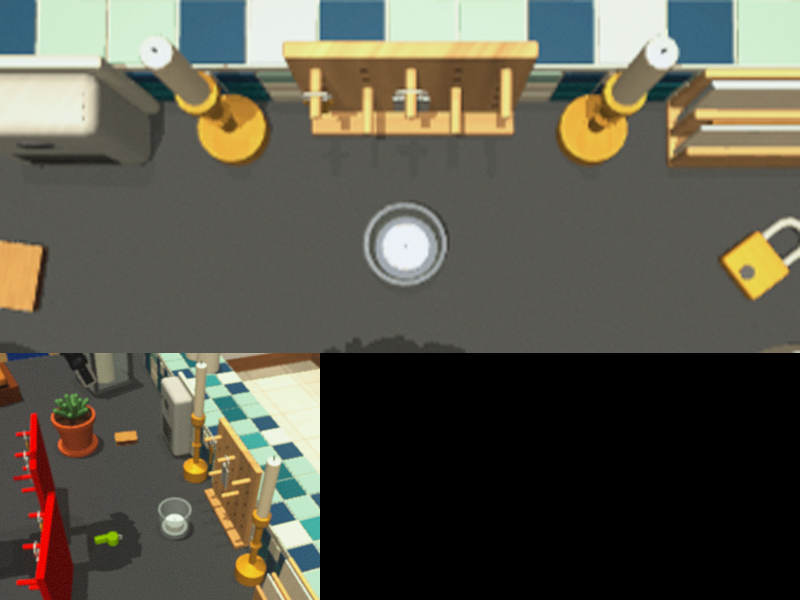

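The top view shows both feet centred in their gaps, at (232,128) and (593,127), upright and equally close to the tiles. The tapers are 300 mm apart, as specified. Matchbox, tealight, padlock, whistle and pot look undisturbed, and the robot is clear. Handing in.

```bash
python3 -c "
from plant import manip
print(manip.job_done())"
```

```text
the job is handed in; nothing more can be done
None
```

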